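Clamp the nested calorimeter cups in the lever press

TASK

Assemble the calorimeter in the bench press: stand the yellow sleeve in the blue outer cup that waits on the press bed, then the copper cup in the sleeve, each fully home, and leave the red safety catch on until all three are nested. Then flip the catch right out to the side, pull the lever down to its stop so that the rubber pad clamps the nested cups, and finish while holding it there, because it springs up when let go. Leave the test-tube rack, the jars and the beaker where they stand.

Things in the scene. Friction and masses are not known exactly. Their poses are not given: they have to be found in the camera images.
- press: fixed green bench lever press on a base plate 250 x 160 mm, 12 mm thick (its top is the bed). Origin on the bench under the centre of the cup place; its front (the operator's side, towards the robot) is its -x, its +y is left as seen from the robot, z up. The hinge column, 72 mm wide, stands at x = +85 to +137 mm and reaches z = 166 mm. Four low dogs on the bed keep the outer cup centred
- lever (a joint): lever angle, rad: 0 = raised, leaning 10 deg back from upright; 1.745 = pulled forward and down to its stop, where the arm is level. It swings only in the press's x-z plane. A return spring always lifts it; holding it level takes about 4 N at the grip bar, about 14 N with the pad on the nested cups. The engaged catch blocks it after about 0.1 rad
- lever_hinge (a point): the lever's hinge axis (along the press's y), 110 mm behind the cup place (press x = +110 mm) and 141 mm above the bench
- lever_bar (a point): centre of the lever's black grip bar: 18 mm in diameter, 110 mm long along the press's y, 200 mm from the hinge axis. The bar is the end of a D-shaped frame, inner opening 98 mm wide (y) and 56 mm deep behind the bar, so fingers fit on either side of the bar. Raised, it is 338 mm above the bench and the lever hangs below it; pulled down, it is 141 mm above the bench and 90 mm in front of the cup place
- pad: black rubber dome pad, 62 mm in diameter, on a spring plunger under the lever; origin on the lever's centre line 110 mm from the hinge axis, the dome's lowest point 48 mm below it (along the pad's -z). With the lever down the pad sits over the cup place and its spring is squeezed about 8 mm by the nested cups (about 15 to 20 N on them)
- catch (a joint): red safety catch, rad: 0 = on (its stop bar lies in front of a plate on the lever's right side), 1.5 = flipped fully out to the right. It turns about an axis along the press's x; friction keeps it where it is left. It clears the lever from about 0.8; flip it towards 1.5
- catch_hinge (a point): the catch's hinge axis: press x = +102 mm, y = -100 mm, 208 mm above the bench
- catch_knob (a point): centre of the red ball knob, 20 mm in diameter, on the end of the catch's handle, 55 mm from the catch's hinge axis. With the catch on, it stands up and 30 deg out to the right (27 mm right of the hinge axis, 48 mm above it); flipping moves it out to the right (the press's -y) and down, to 49 mm right of and 24 mm below the axis
- outer_c (a point): centre, half-way up, of the blue outer cup standing on the press bed: 42 mm tall, outside diameter 70 mm at the foot and 84 mm at the rim, wall 4 mm, floor 5 mm thick (rim 54 mm above the bench); already in place
- sleeve_c (a point): centre, half-way up, of the yellow sleeve cup: 64 mm tall, outside diameter 56 mm at the foot and 68 mm at the rim, wall 4 mm, floor 4 mm thick; starts upright on the bench. Home in the outer cup, its rim is 81 mm above the bench, 27 mm above the outer rim
- inner_c (a point): centre, half-way up, of the copper inner cup: 86 mm tall, outside diameter 42 mm at the foot and 50 mm at the rim, wall 3 mm; starts upright on the bench. Home in the sleeve, its rim is 107 mm above the bench, 26 mm above the sleeve's rim
- rack: bystander: aluminium test-tube rack with glass tubes, 190 (its x) x 66 mm, 110 mm tall; origin under its centre
- honey_jar: bystander: amber jar with a red lid, 64 mm in diameter, 80 mm tall; origin under its centre
- dark_jar: bystander: small amber jar with a black lid, 56 mm in diameter, 65 mm tall; origin under its centre
- beaker: bystander: empty glass beaker, 68 mm in diameter, 85 mm tall; origin under its centre
Not all that is in view belongs to the job. Of the things that look like the part that bears outer_c, the larger one is meant. What is meant by the part that bears sleeve_c is not turquoise, and is the larger of those in its own colour.

How it is judged:
On the way, in this order (a step that is already met when the one before it is completed fails the run):
1. the yellow sleeve stands fully home in the outer cup, the catch still on (horizontal distance between sleeve_c and outer_c below 0.009 m and z of sleeve_c in the frame of outer_c below 0.02 m and angle between sleeve_c's own z axis and vertical below 0.12 rad and horizontal distance between outer_c and press below 0.01 m and z of outer_c in the frame of press below 0.036 m and value of joint catch below 0.4 rad), for 0.2 s.
2. the copper cup stands fully home in the sleeve, let go, the catch still on (all of step 1 and horizontal distance between inner_c and sleeve_c below 0.009 m and z of inner_c in the frame of sleeve_c below 0.019 m and angle between inner_c's own z axis and vertical below 0.12 rad and contact force between the fingers and inner below 0.3 N), for 0.2 s.
3. the catch is flipped out to the side while the lever is still up (value of joint catch above 1 rad and value of joint lever below 0.3 rad), for 0.1 s.
4. the lever is pulled down to its stop, the pad clamping the nested cups (value of joint lever above 1.7 rad and contact force between pad and inner above 8 N and horizontal distance between sleeve_c and outer_c below 0.009 m and z of sleeve_c in the frame of outer_c below 0.02 m and angle between each of sleeve_c, inner_c's own z axis and vertical below 0.12 rad and horizontal distance between inner_c and sleeve_c below 0.009 m and z of inner_c in the frame of sleeve_c below 0.019 m), for 0.3 s.
At the end, for the whole second after the job is handed in: Robot still holding the lever (over 2 N) at its stop (over 1.70 rad), pad on the copper cup with over 8 N, catch over 1.0 rad; sleeve home in the outer cup and copper cup in the sleeve (9 mm off centre, 4 mm off the floor, 7 deg tilt at most), outer cup on the bed within 10 mm (all of step 4 and horizontal distance between outer_c and press below 0.01 m and z of outer_c in the frame of press below 0.036 m and value of joint catch above 1 rad and contact force between any of the fingers, the arm and lever above 2 N); the arm keeps its last pose, push and grip.
It fails at once if the test-tube rack is shoved more than 30 mm or tipped (distance of rack from where it was at the start of the episode above 0.03 m or angle between rack's own z axis and vertical above 0.4 rad).
It fails at once if the jar with the red lid is shoved more than 30 mm or tipped (distance of honey_jar from where it was at the start of the episode above 0.03 m or angle between honey_jar's own z axis and vertical above 0.4 rad).
It fails at once if the jar with the black lid is shoved more than 30 mm or tipped (distance of dark_jar from where it was at the start of the episode above 0.03 m or angle between dark_jar's own z axis and vertical above 0.4 rad).
It fails at once if the beaker is shoved more than 30 mm or tipped (distance of beaker from where it was at the start of the episode above 0.03 m or angle between beaker's own z axis and vertical above 0.4 rad).
It fails at once if the catch is flipped before the cups are nested (value of joint catch above 0.6 rad and not (horizontal distance between sleeve_c and outer_c below 0.02 m and horizontal distance between inner_c and sleeve_c below 0.02 m)).
It also fails if it takes over 72 s, if anything falls off the work surface, if the arm or the gripper's body presses on something with over 40 N, if the wrist force passes 120 N, or if a joint passes its speed limit or range.

ROBOT

A 6-joint arm with a two-finger parallel gripper is mounted at the origin on the work surface. World frame = base frame: x ahead of the robot, y to its left, z up, the work surface at z = 0. Lengths are in m, angles in rad, forces in N, time in s.
With the tool pointing down it reaches from about 0.325 to 0.9 m from the base axis. Payload 6.1 kg.
Tool frame: the origin (TCP) lies midway between the tips of the shut fingers; the grasp point (between the pads) lies 19 mm behind it; z points along the fingers, y is the line along which they close (so a half turn about z gives the same grasp; the last joint's range is limited). The gripper opens to 85 mm and grips with 20 to 120 N. Pads are 22 mm wide; open, the fingers measure 114 mm over their backs; the gripper's body (76 mm by 85 mm) begins 54 mm behind the grasp point. The pads swing forward as they close: fully open they stand 13 mm farther back than shut.
Start: joints at [1.127, 0.22, 1.526, -0, 1.395, -0.126], TCP at [0.195, 0.594, 0.231] pointing down, gripper open.
Joint ranges: [-2.98, 2.98], [-0.91, 2.08], [0.09, 2.57], [-1.24, 4.39], [0.2, 2.65], [-2.68, 2.68]. Speed limits (rad/s): [2.57, 2.57, 3.01, 3.14, 3.14, 3.14].

INTERFACE

Orientations are given as [roll, pitch, yaw] about the fixed x, y, z axes, in that order (R = Rz(yaw) Ry(pitch) Rx(roll)).
In Python, from plant import movep, move_l, set_joints, gripper_to, hold, inverse_kinematics, observe, get_image, get_calibration, Unreachable, job_done gives the robot as it stands. Calls block until the motion is done:
- movep(position, orientation): joint-space move of the TCP to a pose.
- move_l(position, feed=0.15, rotation=None, max_force=None): straight line of the TCP; rotation=None keeps the orientation; feed is the mean speed in m/s. With max_force (N) it stops when the force on the tool has changed by that much, and returns True; else False.
- set_joints(angles): joint-space move.
- gripper_to(opening, f_grip=None): finger opening in m; f_grip is the grip in N (None keeps the last); returns when the fingers have stopped.
- hold(seconds).
- inverse_kinematics(position, orientation): joint angles nearest the present ones, or None.
- observe(): the state.
- get_image(name): name is "side" or "top" or "wrist"; returns (picture, depth): 420x560x3 uint8, red, green, blue; 420x560 float32, m along the optical axis (not along the pixel's ray), 0 where there is no reading.
- get_calibration(name): a dict with "intrinsics" (3x3 intrinsics, pixels), "world_from_camera" (4x4, takes a point from camera to world coordinates). Camera axes: x right, y down, z forward; pixel columns grow to the right and rows downward; lengths in m; the calibration is good to about 2 mm. A picture is of the moment at which its call begins: read the wrist's pose just before it. get_calibration takes no time and is no camera call; for the wrist camera it gives the pose at the moment of the call.
A pose or a line that the arm cannot do raises Unreachable and nothing moves.
- job_done(): hands the job in, once; it reports no verdict.
The state is a dict: "time_s": time; "q": joint angles; "joint_velocities": joint speeds; "joint_torque": joint torques, N m; "eef_pos": TCP position; "tcp_rot": TCP orientation; "ft_force": force on the tool from outside, world axes, zero at the start; "torque": the same for the moment, N m; "opening": finger opening in m.
Only numpy, scipy, OpenCV 4.12 (cv2) and the standard library are available. Lean on these libraries where they do the work, as an engineer would, in place of code of your own. Each camera call takes 0.05 s, during which the arm holds its last target. There are 200 camera calls.

## Working session

There is one attempt and no reset: what is moved stays moved. The work goes in short steps, each a Python script; the robot and the scene stay as the last script left them, time stands still between calls to the robot, and variables do not carry over. Pictures are saved under pics/ and viewed, on a budget of 10 in all, crops included, one or two more only if the job needs it, and the job is handed in when it is done.

```bash
mkdir -p pics; cat > h.py <<'E'
import numpy as np, cv2
from plant import *
def snap(n,f=None):
    c=get_calibration(n); im,d=get_image(n)
    np.savez(f'{f or n}.npz',im=im,d=d,K=c['intrinsics'],T=c['world_from_camera'])
    cv2.imwrite(f'pics/{f or n}.png',im[:,:,::-1]); return im,d
def cloud(f):
    z=np.load(f+'.npz'); d=z['d'];K=z['K'];T=z['T']
    v,u=np.mgrid[:d.shape[0],:d.shape[1]]
    P=np.stack([(u-K[0,2])/K[0,0]*d,(v-K[1,2])/K[1,1]*d,d],-1)@T[:3,:3].T+T[:3,3]
    P[d==0]=np.nan
    return z['im'],P
E
python3 - <<'E'
from h import *
for n in('side','top'):
    snap(n); print(get_calibration(n))
o=observe();print(o)
E
```

```text
{'intrinsics': array([[403.76281146,   0.        , 274.38446582],
       [  0.        , 403.76281146, 203.78970234],
       [  0.        ,   0.        ,   1.        ]]), 'world_from_camera': array([[ 0.72554484, -0.38260452,  0.57201264, -0.11702155],
       [-0.6881651 , -0.39894063,  0.60603232, -0.66954695],
       [-0.00367162, -0.83334276, -0.55274439,  0.82470248],
       [ 0.        ,  0.        ,  0.        ,  1.        ]])}
{'intrinsics': array([[426.02625272,   0.        , 282.53341158],
       [  0.        , 426.02625272, 210.30722654],
       [  0.        ,   0.        ,   1.        ]]), 'world_from_camera': array([[ 0.01242578, -0.99798357,  0.06224468,  0.43346748],
       [-0.99980064, -0.01337317, -0.01482693,  0.00844736],
       [ 0.01562944, -0.06204804, -0.99795078,  1.61810207],
       [ 0.        ,  0.        ,  0.        ,  1.        ]])}
{'time_s': 0.1, 'q': array([ 1.12690342e+00,  2.21177373e-01,  1.52751677e+00, -3.36695782e-05,
        1.39471531e+00, -1.26110888e-01]), 'joint_velocities': array([-1.54808862e-03, -5.18879308e-04, -1.08537776e-03,  4.17325902e-05,
        8.59775813e-04, -1.38800329e-03]), 'joint_torque': array([ 1.47138624e-03, -4.98244715e+01, -3.90550053e+01, -1.72642431e-04,
        5.58994099e-03, -1.41472924e-06]), 'eef_pos': array([0.1950652 , 0.59318841, 0.23027937]), 'tcp_rot': array([-3.13978611e+00, -1.95636287e-04,  2.82381639e+00]), 'ft_force': array([-0.31788179, -0.695624  ,  0.49492464]), 'torque': array([-0.00425411,  0.02126324, -0.02871667]), 'opening': 0.08540734600492453}
```

View pics/top.png

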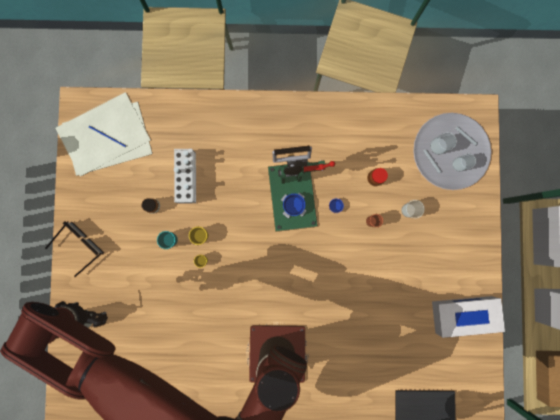

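View pics/side.png

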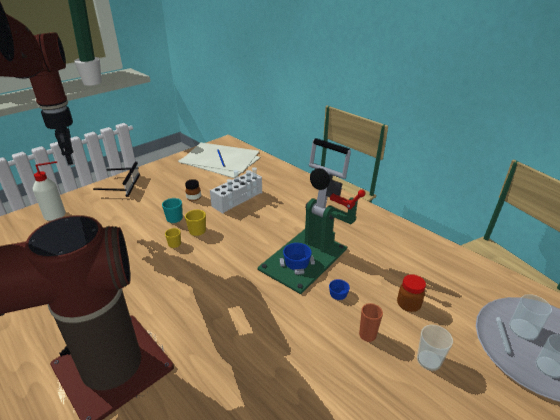

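The top view shows the large yellow sleeve at (198,235), a small yellow decoy at (200,260) and a teal decoy at (167,240). The outer cup on the press is at (294,205), the copper cup at (374,221) and the catch knob near (331,164). Next I fit positions from depth.

```bash
python3 - <<'E'
from h import *
from scipy.optimize import least_squares
def circ(p):
    r=least_squares(lambda s:np.hypot(p[:,0]-s[0],p[:,1]-s[1])-s[2],[*p[:,:2].mean(0),.03],loss='soft_l1',f_scale=.002);return r.x.round(4)
for f in('top','side'):
    im,P=cloud(f); hsv=cv2.cvtColor(im,cv2.COLOR_RGB2HSV); z=P[...,2]
    if f=='top': W=dict(sleeve=(198,235,14),inner=(374,221,12),outer=(294,205,16),teal=(167,240,14),honey=(378,177,14),beaker=(413,209,16),sy=(200,260,10))
    else: W=dict(sleeve=(196,223,16),inner=(370,322,24),outer=(297,257,18),teal=(173,211,14),honey=(412,292,20),beaker=(433,347,25))
    for k,(u,v,h) in W.items():
        s=np.s_[v-h:v+h+1,u-h:u+h+1]; q=P[s].reshape(-1,3); q=q[np.isfinite(q[:,2])]
        zt=dict(sleeve=.064,inner=.086,outer=.054,teal=.064,honey=.08,beaker=.085,sy=.04)[k]
        t=q[abs(q[:,2]-zt)<.007]; print(f,k,'zmax',np.percentile(q[:,2],98).round(3),len(t),'circ',circ(t) if len(t)>6 else None,'bbox mid',((t.min(0)+t.max(0))/2).round(3) if len(t) else 0)
    g=(hsv[...,0]>50)&(hsv[...,0]<95)&(hsv[...,1]>60)&(abs(z-.012)<.008)
    g[:, :]&=(abs(P[...,0]-.5)<.25)&(abs(P[...,1])<.2)
    q=P[g]; r=cv2.minAreaRect((q[:,:2]*1000).astype(np.float32)); print(f,'plate',len(q),r)
    red=((hsv[...,0]<6)|(hsv[...,0]>174))&(hsv[...,1]>170)&(z>.17)&(z<.35)&(abs(P[...,1])<.3)&(P[...,0]>.4)
    q=P[red]; print('red',len(q)); 
    if len(q): 
        print(q[np.argsort(q[:,1])[::max(1,len(q)//12)]].round(3).tolist())
    bar=(im.max(2)<60)&(z>.3)&(z<.37)&(P[...,0]>.4)&(abs(P[...,1])<.25)
    q=P[bar]; print('bar',len(q), q.mean(0) if len(q) else 0, q.min(0),q.max(0))
E
```

```text
top sleeve zmax 0.067 63 circ [0.4351 0.2925 0.0313] bbox mid [0.435 0.293 0.064]
top inner zmax 0.087 38 circ [ 0.4983 -0.3516  0.0229] bbox mid [ 0.499 -0.351  0.086]
top outer zmax 0.057 84 circ [ 0.5531 -0.0554  0.0389] bbox mid [ 0.553 -0.055  0.054]
top teal zmax 0.066 75 circ [0.4177 0.4074 0.0314] bbox mid [0.417 0.408 0.063]
top honey zmax 0.085 182 circ [ 0.6625 -0.367   0.0203] bbox mid [ 0.663 -0.367  0.08 ]
top beaker zmax 0.087 65 circ [ 0.5409 -0.4921  0.0317] bbox mid [ 0.54  -0.493  0.085]
top sy zmax 0.05 30 circ [0.3426 0.2847 0.0217] bbox mid [0.341 0.286 0.04 ]
top plate 1533 ((588.731689453125, -51.100807189941406), (242.40731811523438, 154.14361572265625), 7.483092784881592)
red 121
[[0.67, -0.175, 0.262], [0.669, -0.165, 0.265], [0.673, -0.16, 0.258], [0.67, -0.149, 0.238], [0.67, -0.142, 0.218], [0.673, -0.135, 0.216], [0.664, -0.129, 0.215], [0.666, -0.122, 0.219], [0.67, -0.112, 0.213], [0.666, -0.105, 0.22], [0.662, -0.098, 0.22], [0.666, -0.089, 0.215], [0.665, -0.082, 0.221]]
bar 128 [ 0.69588297 -0.03651545  0.34714386] [ 0.6832818  -0.08823431  0.34091
[... 393 characters left out ...]
y zmax 0.084 324 circ [ 0.6596 -0.3679  0.0215] bbox mid [ 0.662 -0.367  0.08 ]
side beaker zmax 0.087 267 circ [ 0.5398 -0.4926  0.032 ] bbox mid [ 0.54  -0.492  0.084]
side plate 1895 ((584.3509521484375, -51.9766845703125), (246.89593505859375, 159.92381286621094), 7.230400085449219)
red 228
[[0.67, -0.178, 0.262], [0.665, -0.172, 0.261], [0.663, -0.165, 0.259], [0.664, -0.156, 0.242], [0.669, -0.149, 0.221], [0.657, -0.144, 0.22], [0.659, -0.133, 0.214], [0.658, -0.124, 0.207], [0.656, -0.115, 0.213], [0.654, -0.106, 0.214], [0.664, -0.097, 0.219], [0.658, -0.088, 0.22]]
bar 203 [ 0.69093826 -0.03857446  0.34347547] [ 0.68052157 -0.09192754  0.33394414] [0.70349592 0.0155509  0.35066331]
```

```bash
cat >> h.py <<'E'
PO=np.array([.5528,-.0555]); PY=.127
def W(x,y,z):
    c,s=np.cos(PY),np.sin(PY); return [PO[0]+c*x-s*y,PO[1]+s*x+c*y,z]
def down(p,yaws):
    best=None
    for y in yaws:
        q=inverse_kinematics(p,[np.pi,0,y])
        if q is not None and (best is None or abs(q[5])<abs(best[0][5])): best=(q,y)
    return best[1]
def st(m=''):
    o=observe(); print(m,round(o['time_s'],2),np.round(o['eef_pos'],4),np.round(o['tcp_rot'],3),'F',np.round(o['ft_force'],1),'op',round(o['opening'],4)); return o
E
python3 - <<'E'
from h import *
x,y=.435,.2925
yaw=down([x,y,.1],[2.356,-.785]); print('yaw',yaw)
movep([x,y,.15],[np.pi,0,yaw]); print(move_l([x,y,.036],.12,max_force=10)); st()
gripper_to(.05,40); st('grip')
move_l([x,y,.19],.2); st('lift')
yw=down(W(0,0,.2),[2.356,-.785]); print(yw)
movep(W(0,0,.19),[np.pi,0,yw]); st('above'); snap('side','side2')
E
```

```text
yaw 2.356
False
 2.66 [0.4357 0.2929 0.0368] [3.140e+00 1.000e-03 2.356e+00] F [-0.6 -0.1 -0. ] op 0.0856
grip 3.0 [0.4359 0.293  0.0378] [3.140e+00 1.000e-03 2.356e+00] F [-3.4 -1.   8.1] op 0.0652
lift 3.92 [0.4342 0.2921 0.1887] [-3.140e+00 -1.000e-03  2.356e+00] F [-0.8 -0.  -0.4] op 0.0654
2.356
above 5.29 [ 0.5526 -0.0544  0.1897] [ 3.142e+00 -1.000e-03  2.357e+00] F [ 0.9 -0.3 -0.3] op 0.0654
```

View pics/side2.png

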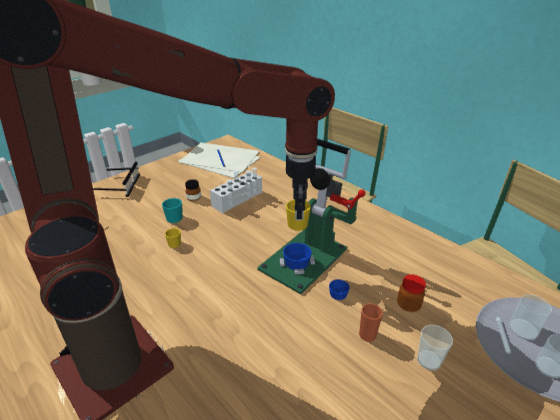

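The side view shows the sleeve held at (297,215), above the outer cup at (297,257). The wrist is clear of the lever. Next I lower it.

```bash
python3 - <<'E'
from h import *
move_l(W(0,0,.115),.15); st()
print(move_l(W(0,0,.055),.06,max_force=10)); st('down')
gripper_to(.085); hold(.2); st('open')
move_l(W(0,0,.2),.2); st('up')
x,y=.4975,-.3517
yaw=down([x,y,.2],[2.356,-.785]); print(yaw)
movep([x,y,.2],[np.pi,0,yaw]); snap('side','side3'); snap('top','top3')
im,P=cloud('top3'); 
q=P[185:225,275:315].reshape(-1,3); q=q[(q[:,2]>.06)&(q[:,2]<.1)]; print(len(q),np.percentile(q[:,2],[5,50,95]),(q.min(0)+q.max(0))/2)
cv2.imwrite('pics/c3.png',cv2.resize(cv2.imread('pics/side3.png')[150:310,220:440],None,fx=3,fy=3))
E
```

```text
5.99 [ 0.5533 -0.0552  0.1156] [3.141e+00 1.000e-03 2.357e+00] F [ 0.6 -0.  -0.8] op 0.065
True
down 6.96 [ 0.5519 -0.0553  0.0549] [-3.140e+00 -2.000e-03  2.356e+00] F [-0.8  0.   4.6] op 0.0655
open 7.5 [ 0.5507 -0.055   0.0536] [-3.139 -0.004  2.356] F [-0.8  0.   0.5] op 0.0851
up 8.38 [ 0.5519 -0.0553  0.1986] [-3.138 -0.006  2.356] F [-0.1  0.2 -0.7] op 0.085
2.356
95 [0.06086306 0.07984443 0.08635592] [ 0.55244597 -0.05467141  0.07513824]
```

View pics/c3.png

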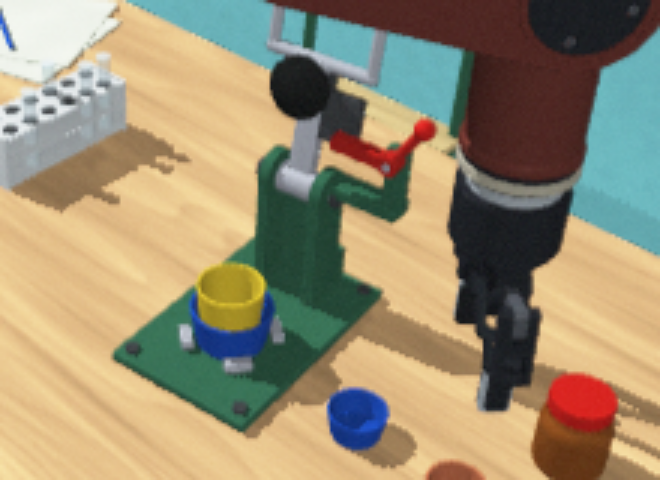

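The crop shows the sleeve upright in the blue cup, and depth puts its rim at about 80 mm, so it is home. The catch is still on. Next is the copper cup.

```bash
python3 - <<'E'
from h import *
x,y=.4975,-.3517
print(move_l([x,y,.058],.15,max_force=10)); st()
gripper_to(.03,40); st('grip')
move_l([x,y,.23],.2); st('lift')
yw=down(W(0,0,.23),[2.356,-.785]); print(yw)
movep(W(0,0,.23),[np.pi,0,yw]); o=st('above')
# correct residual tracking offset
t=np.array(W(0,0,.165)); print(move_l(t,.12)); st()
print(move_l(W(0,0,.081),.06,max_force=10)); st('down')
gripper_to(.075); hold(.2); st('open')
move_l(W(0,0,.23),.2); st('up')
movep(W(-.12,-.22,.36),[np.pi,0,yw])
snap('side','side4'); snap('top','top4')
im,P=cloud('top4')
q=P[185:225,275:315].reshape(-1,3); q=q[(q[:,2]>.095)&(q[:,2]<.125)]; print(len(q),np.percentile(q[:,2],[5,50,95]),(q.min(0)+q.max(0))/2)
cv2.imwrite('pics/c4.png',cv2.resize(cv2.imread('pics/side4.png')[150:310,220:440],None,fx=3,fy=3))
E
```

```text
False
 10.74 [ 0.4982 -0.3523  0.0592] [3.142e+00 2.000e-03 2.356e+00] F [1.1 0.3 0.2] op 0.085
grip 11.18 [ 0.4983 -0.3524  0.0593] [3.141e+00 2.000e-03 2.356e+00] F [-0.4 -0.6  6.1] op 0.0484
lift 12.19 [ 0.4967 -0.351   0.228 ] [-3.141e+00 -3.000e-03  2.356e+00] F [ 0.1 -0.2 -0.9] op 0.0488
2.356
above 13.35 [ 0.5528 -0.0565  0.2298] [-3.141  0.     2.355] F [ 0.1 -0.4 -1.4] op 0.0484
False
 14.04 [ 0.5532 -0.056   0.1655] [3.141e+00 1.000e-03 2.355e+00] F [ 0.5 -0.2 -0.6] op 0.0484
False
down 15.59 [ 0.5532 -0.0556  0.0815] [3.141e+00 1.000e-03 2.356e+00] F [-0.2 -0.1 -1. ] op 0.0486
open 16.18 [ 0.5528 -0.0555  0.081 ] [3.142 0.    2.356] F [-0.6  0.3 -0.5] op 0.0752
up 17.07 [ 0.552  -0.0553  0.2286] [-3.140e+00 -2.000e-03  2.356e+00] F [ 0.5 -0.   0.2] op 0.075
43 [0.09769168 0.10682303 0.11284311] [ 0.55252142 -0.05619815  0.10796457]
```

View pics/c4.png

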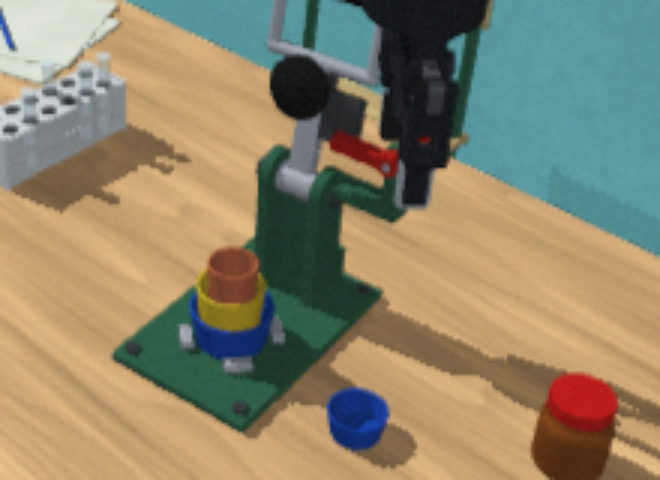

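The crop shows all three cups nested, with the copper rim at 107 mm by depth, and the catch on. I'll pinch the knob front and back, along the catch's own axis, and swing it along its arc.

```bash
python3 - <<'E'
from h import *
yaw=down(W(102e-3,-.127,.3),[PY+np.pi/2,PY-np.pi/2]); print(yaw)
R=[np.pi,0,yaw]
kn=lambda a:W(.102,-.1-.055*np.sin(a),.208+.055*np.cos(a)-.018)
a0=np.radians(30); p=kn(a0)
movep([p[0],p[1],.34],R); gripper_to(.045,20); st()
print(move_l(p,.12,max_force=10)); st('at')
gripper_to(.01,25); st('grip')
for a in np.radians(np.arange(45,116,10)): move_l(kn(a),.1)
st('arc')
gripper_to(.045); e=kn(np.radians(115)); move_l([e[0],e[1],.4],.25)
snap('side','side5')
cv2.imwrite('pics/c5.png',cv2.resize(cv2.imread('pics/side5.png')[130:310,220:440],None,fx=3,fy=3)); st()
E
```

```text
1.6977963267948966
 19.62 [ 0.6698 -0.1697  0.3404] [3.141 0.    1.697] F [-0.1  0.4  0.6] op 0.045
False
at 20.62 [ 0.6707 -0.1693  0.2389] [3.140e+00 1.000e-03 1.698e+00] F [-0.6 -0.3  0.1] op 0.0453
grip 20.98 [ 0.6713 -0.1692  0.2391] [3.138e+00 1.000e-03 1.698e+00] F [ 4.6 -0.9  2.6] op 0.018
arc 23.02 [ 0.6738 -0.1918  0.1654] [3.140e+00 1.000e-03 1.698e+00] F [ 8.6 -2.7 -1. ] op 0.0182
 24.52 [ 0.6724 -0.191   0.3974] [-3.138e+00 -2.000e-03  1.698e+00] F [-0.1 -0.1 -0. ] op 0.0451
```

View pics/c5.png

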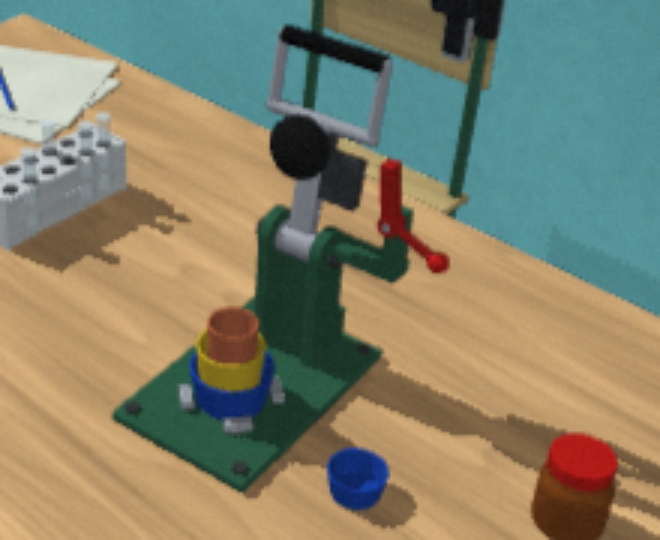

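The catch is fully out, with its knob low on the right at crop (437,262), and the lever is still up. Next I grip the bar front and back and swing it down.

```bash
python3 - <<'E'
from h import *
B=lambda f,dr=0:W(.110-.2*np.sin(f-.1745),0,.141+.2*np.cos(f-.1745)-.018-dr)
yaw=down(B(0),[PY+np.pi/2,PY-np.pi/2]); R=[np.pi,0,yaw]; print(yaw)
for f in np.linspace(0,1.745,5): assert inverse_kinematics(B(f),R) is not None
p=B(0)
movep([p[0],p[1],.43],R); gripper_to(.05,30)
print(move_l(p,.12,max_force=10)); st('at')
gripper_to(.005,40); st('grip')
for f in np.linspace(0,1.745,13)[1:]:
    if move_l(B(f),.1,max_force=35): st('STOPPED'); break
    st(f'{f:.2f}')
E
```

```text
1.6977963267948966
False
at 26.49 [ 0.6968 -0.0373  0.3213] [3.140e+00 1.000e-03 1.698e+00] F [ 0.4 -0.   0.4] op 0.0498
grip 26.89 [ 0.6967 -0.0372  0.321 ] [3.14  0.    1.698] F [-0.1  1.2  3.5] op 0.0162
0.15 27.33 [ 0.6687 -0.0409  0.325 ] [3.137e+00 1.000e-03 1.698e+00] F [ 3.5 -0.4  8.2] op 0.017
0.29 27.77 [ 0.6397 -0.0447  0.3234] [3.138e+00 1.000e-03 1.698e+00] F [ 2.  -0.6  8.4] op 0.0168
0.44 28.22 [ 0.6113 -0.0485  0.3169] [3.140e+00 1.000e-03 1.697e+00] F [ 3.2 -2.7  6.3] op 0.0164
0.58 28.66 [ 0.5838 -0.0521  0.3065] [-3.142e+00  1.000e-03  1.697e+00] F [ 4.2 -4.   1. ] op 0.0165
0.73 29.1 [ 0.5587 -0.0553  0.2932] [3.140e+00 1.000e-03 1.697e+00] F [ 6.6 -4.5  2.2] op 0.0169
0.87 29.54 [ 0.535  -0.0583  0.2763] [3.141e+00 1.000e-03 1.697e+00] F [ 4.2 -4.1  1.9] op 0.0166
1.02 29.98 [ 0.5139 -0.061   0.2559] [-3.141e+00  1.000e-03  1.697e+00] F [ 2.7 -4.   2.5] op 0.0163
1.16 30.43 [ 0.497  -0.0631  0.233 ] [3.140e+00 1.000e-03 1.697e+00] F [ 2.8 -4.   2.2] op 0.0165
1.31 30.87 [ 0.4827 -0.0649  0.2073] [3.141e+00 1.000e-03 1.697e+00] F [ 4.  -4.4  1.2] op 0.0163
1.45 31.31 [ 0.4726 -0.0661  0.1805] [3.141e+00 1.000e-03 1.697e+00] F [ 3.2 -4.   3.1] op 0.0166
1.60 31.75 [ 0.4663 -0.0669  0.1521] [3.141 0.    1.698] F [ 3.5 -4.   4.9] op 0.0163
1.75 32.19 [ 0.4639 -0.0672  0.1243] [-3.141  0.     1.698] F [-4.  -2.6 14. ] op 0.0165
```

```bash
python3 - <<'E'
from h import *
gripper_to(.005,80); st('grip')
for dz in(.002,.004,.006):
    move_l(W(-.0899,0,.123-dz),.03,max_force=25); hold(.2); o=st(dz)
    if o['ft_force'][2]>26: break
snap('side','side6'); snap('top','top6')
a=cv2.imread('pics/side6.png')[150:310,200:420]
cv2.imwrite('pics/c6.png',cv2.resize(a,None,fx=3,fy=3))
im,P=cloud('side6'); z=P[...,2]
hsv=cv2.cvtColor(im,cv2.COLOR_RGB2HSV)
m=(im.max(2)<60)&(z>.1)&(z<.2)&(abs(P[...,0]-.464)<.03)&(abs(P[...,1]+.067)<.06)&(abs(P[...,1]+.067)>.02); q=P[m]; print(len(q),np.percentile(q[:,2],[10,50,90,98]) if len(q) else '')
E
```

```text
grip 32.41 [ 0.4639 -0.0673  0.1245] [-3.141e+00  1.000e-03  1.698e+00] F [-2.8 -2.8 14.4] op 0.016
0.002 32.86 [ 0.4639 -0.0673  0.1227] [-3.141e+00  1.000e-03  1.698e+00] F [-5.1 -3.3 16.5] op 0.0161
0.004 33.31 [ 0.4639 -0.0673  0.1209] [-3.141e+00  1.000e-03  1.698e+00] F [-6.8 -2.6 18.1] op 0.0157
0.006 33.76 [ 0.4639 -0.0673  0.1191] [-3.141e+00  1.000e-03  1.698e+00] F [-8.1 -2.6 19.2] op 0.0161
87 [0.14230475 0.14956107 0.15346782 0.1948452 ]
```

View pics/c6.png

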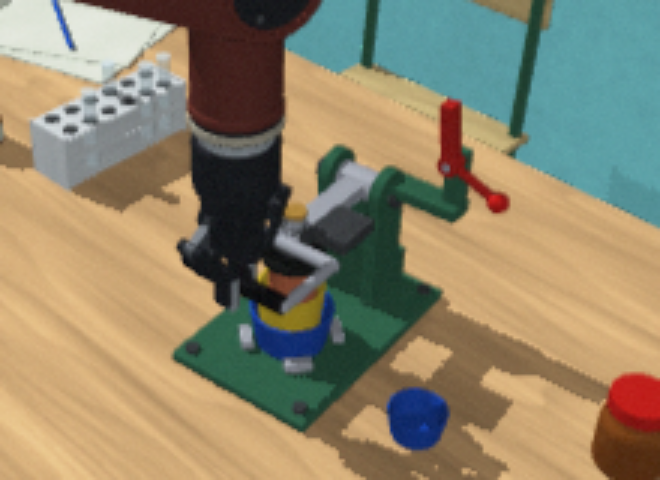

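The crop shows the lever level over the nested cups, the catch out, and the fingers on the bar. I'll check the lever's slope from depth before handing in.

```bash
python3 - <<'E'
from h import *
move_l(W(-.0899,0,.123-.008),.03,max_force=25); hold(.4); st('end'); snap('side','side7'); snap('top','top7')
c,s=np.cos(PY),np.sin(PY)
for f in('side7','top7'):
    im,P=cloud(f); d=P[...,:2]-PO; x=c*d[...,0]+s*d[...,1]; y=-s*d[...,0]+c*d[...,1]; z=P[...,2]
    for n,m in dict(rails=(x>-.08)&(x<-.04)&(abs(abs(y)-.052)<.008)&(abs(z-.145)<.03),bar=(abs(x+.09)<.012)&(abs(y)>.025)&(abs(y)<.055)&(abs(z-.145)<.03),arm=(x>.02)&(x<.09)&(abs(y)<.012)&(abs(z-.15)<.03)).items():
        q=np.c_[x[m],z[m]]
        if len(q)>5: print(f,n,len(q),'ztop',np.percentile(q[:,1],[50,80,90]).round(4))
E
```

```text
end 34.51 [ 0.4637 -0.0673  0.1173] [-3.140e+00  1.000e-03  1.698e+00] F [-6.2 -2.6 21.9] op 0.0161
side7 rails 46 ztop [0.1475 0.1487 0.1494]
side7 bar 77 ztop [0.1483 0.1507 0.1516]
side7 arm 128 ztop [0.1512 0.1524 0.153 ]
top7 rails 22 ztop [0.1475 0.149  0.1501]
top7 arm 139 ztop [0.1496 0.1522 0.154 ]
```

The bar top is at about 0.151 m, against 0.150 m at the stop and 0.159 m at 1.70 rad. It no longer moves when pushed harder.

```bash
python3 - <<'E'
from h import *
st(); job_done()
E
```

```text
34.61 [ 0.4637 -0.0674  0.1173] [-3.140e+00  1.000e-03  1.698e+00] F [-6.3 -2.7 22.3] op 0.0155
the job is handed in; nothing more can be done
```

The calorimeter is assembled and clamped, and I handed the job in at 34.6 s of the 72 s allowed, with the robot still holding the lever down. `job_done()` gives no verdict, so what follows rests on my own checks.

- **Cups:** I stood the yellow sleeve in the blue outer cup, then the copper cup in the sleeve, with the catch on throughout. Depth put the sleeve rim at about 80 mm (81 expected) and the copper rim at 107 mm (107 expected). Both were centred to about 1 mm.
- **Catch:** I swung it right out by its knob with the lever still up. The picture shows the knob low on the right.
- **Lever:** I gripped the bar and brought it down. Its top reads about 151 mm, against 150 mm at the stop, which puts the lever at roughly 1.74 rad. Another 2 mm of downward push raised the force, but the lever still read as at its stop. The tool feels 22 N upward, which fits the pad being squeezed on the cups.
- **Bystanders:** I never approached the rack, the jars or the beaker, and the last side picture shows the rack and the red-lid jar standing. I did not measure their final positions.

No check failed. The pad force on the copper cup and the lever and catch angles were inferred from pictures, depth and wrist force, since I could not measure them directly.

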